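Draw the cutlery tray home into its dock and lock it

TASK

The white cutlery tray by the sink has been left pushed back, out of its steel dock: hook a fingertip behind its far lip and drag it towards you until you feel it press on the grey buffer bar at the dock's front, and keep that light, steady pressure for a moment (about 10 N, never above 20 N). Then let go and swing the keeper bar all the way round until it lies across behind the tray, against its end stop. Keep the tumbler standing in the tray, do not lift the tray, and leave the other things on the counter alone.

Things in the scene. Friction and masses are not known exactly. Their poses are not given: they have to be found in the camera images.
- tray: White plastic tray, loose, 0.35-0.7 kg, 130 (x) by 200 (y) by 50 mm high, walls 5 mm. Origin: centre of its underside; +x to its far wall, z up. A lip along the far wall's top stands 8 mm outward: to x = 73 mm, heights 44-50 mm. Starts 100-135 mm beyond the dock's origin, up to 10 mm aside, turned up to 0.1 rad, free counter behind it. A steel tumbler and a spoon ride in it; sliding takes 2-5 N.
- tray_lip (a point): Middle of the outer edge of the tray's far lip, 47 mm above the tray's underside.
- dock: Fixed steel dock, open on its far side; its place varies. Origin on the counter at the dock's middle line: if the tray's origin is here its front wall is 65 mm nearer the robot. +x away from the robot, +y left; a docked tray's axes are parallel. Side rails 25 mm high from x = -95 to -5 mm leave the tray 3 mm each side, then flare outward 0.52 rad to x = 30 mm.
- stop: Front stop: steel bracket on the dock, fixed; origin on the counter at x = -65 mm in the dock frame. It carries a grey buffer bar (190 mm long, 12 mm thick, 20-48 mm above the counter) that the tray's front wall bears on. The bar is clamped rigidly with its face 0 to 14 mm nearer the robot than this origin; the setting differs each time and is not reported: feel for it. 1 mm too far is many newtons.
- keeper (a joint): Angle of the keeper (rad), a steel bar on an upright pivot at x = 74, y = 145 mm in the dock frame. 0: points to dock +y; 1.57: to +x; 3.14 (end stop): to -y, across behind the tray's far wall, 3-17 mm clear of a home tray. Starts at 0.9-1.3. 100 mm long from the pivot, 12 mm thick, 11-41 mm above the counter (below the tray's lip). Stays where left; about 1 N moves it.
- keeper_tip (a point): End of the keeper bar, 100 mm from the pivot, mid-thickness, 26 mm above the counter.
- tumbler: Steel tumbler standing in the tray, 60 mm across, 72 mm high, origin at the centre of its underside, z up.
- soap: White soap dispenser, 76 mm across, about 155 mm high, on the counter; origin under its centre.
- bowl: Blue bowl, 120 mm across, 55 mm high, on the counter; origin under its centre.
- mug: White mug, 76 mm across, 85 mm high, on the counter; origin under its centre.
- jar: Glass jar with a white lid, 68 mm across, 100 mm high, on the counter; origin under its centre.
- brush: Flat cleaning brush lying on the counter, 200 mm long; origin about its middle.
- scourer: Scouring block 90 by 60 by 28 mm, on the counter; origin under its centre.

How it is judged:
By the outcome, as a careful person would: the job done as asked, in the order asked, and still so for the second after the job is handed in, with the robot touching nothing.
It also fails if it takes over 72 s, if anything falls off the work surface, if the arm or the gripper's body presses on something with over 40 N, if the wrist force passes 120 N, or if a joint passes its speed limit or range.

ROBOT

A 6-joint arm with a two-finger parallel gripper is mounted at the origin on the work surface. World frame = base frame: x ahead of the robot, y to its left, z up, the work surface at z = 0. Lengths are in mm, angles in rad, forces in N, time in s.
With the tool pointing down it reaches from about 400 to 925 mm from the base axis. Payload 12.5 kg.
Tool frame: the origin (TCP) lies between the finger pads; the fingertips stand 25 mm ahead of it and the grasp point (between the pads) lies 6 mm ahead of it; z points along the fingers, y is the line along which they close (so a half turn about z gives the same grasp; the last joint's range is limited). The gripper opens to 95 mm and grips with 3 to 60 N. Pads are 20 mm wide; open, the fingers measure 119 mm over their backs; the gripper's body (75 mm by 180 mm) begins 59 mm behind the grasp point.
Start: joints at [-1.345, 0.491, 1.559, -0, 1.092, -0.106], TCP at [203.614, -590.919, 239.661] pointing down, gripper open.
Joint ranges: [-3.1, 3.1], [-0.84, 2.19], [0.05, 2.79], [-1.13, 4.28], [0.06, 2.93], [-2.69, 2.69]. Speed limits (rad/s): [2.22, 2.22, 2.79, 3.14, 3.14, 3.14].

INTERFACE

Orientations are given as [roll, pitch, yaw] about the fixed x, y, z axes, in that order (R = Rz(yaw) Ry(pitch) Rx(roll)).
In Python, from cell import state, read_camera, job_done, cut_out gives the robot as it stands. The module is installed in compiled form; this text tells all that it offers.
- The arm moves only by the tool jog_arm, never from a script. Its argument "motion" is a list of rows, each a list of 2 entries, a list of its own where there are three numbers: the shift along the tool's x, y, z in mm, then the turn about the tool's z in rad. A call has 1 to 5 rows; each row is the pose to reach, as a shift and turn from the pose commanded when the call began, along the tool's axes at that moment; what a row does not reach only later rows make up. A row lasts 1/10 s, in which the tool goes at most 50 mm and 8.59 degrees, less where a joint would pass 70% of its speed; a pose out of reach is approached as far as the arm can. A call with a gripper value outside its range is refused whole. "grip" is the closure, from 0 (fully open) to 1 (shut), set as the call begins (left out, the last holds). The fingers move at their own pace and stop on an object; the grip force is fixed at half the most. Time passes only in rows, so rows that repeat a pose let the fingers close. It gives the time, the measured TCP pose, the force, the opening and the grip force at its end, in the units of the state.
- state(): the state, without advancing time (a new reading comes with each control period).
- read_camera(name): name is "side" or "top"; returns a dict with "img" (480x640x3 uint8, blue, green, red), "vertical_fov" (degrees; the focal length in pixels is half the picture's height over the tangent of half this angle, whatever the lens; pixels are square), "cx", "cy" (the principal point, pixels), "extrinsics" (4x4, takes a point from camera to world coordinates). Camera axes: x right, y up, looking along -z (the intrinsics and any distortion apply to the point x, -y, -z); pixel columns grow to the right and rows downward; lengths in mm; the calibration is good to about 2 mm. A picture is of the moment at which its call begins. There is no depth.
- job_done(): hands the job in; it is judged then, once.
Trained networks look in a picture, given as the dict that the camera call returned (one of the last four; its "shot" number tells which), for a name from the list of things; names that differ only in an ending like _2 or _b are one class to them, and where a whole thing is asked for, a point or a joint stands for the part that bears it (a point fixed in the world has none). Each returns a list of dicts, best first, with "p" (0 to 1); they miss things now and then, are a little off and sometimes report something else, mostly with a low value. They report only what shows in the picture. A call takes as long as a camera call.
- cut_out(name, picture): "region" (480x640 bool, what is visible of it) and "box" ([left, top, right, bottom] in pixels, round what is visible of it).
The state is a dict: "t": time; "joints": joint angles; "qvel": joint speeds; "tau": joint torques, N m; "eef_pos": TCP position; "tcp_rot": TCP orientation; "ft_force": force on the tool from outside, world axes, zero at the start; "moment": the same for the moment, N m; "opening": opening from 0.0 (shut) to 1.0 (fully open); "grip_force": force on a finger pad.
Only numpy, scipy, OpenCV 4.12 (cv2) and the standard library are available. Lean on these libraries where they do the work, as an engineer would, in place of code of your own. Each camera call takes 0.05 s, during which the arm holds its last target. There are 200 camera calls.

## Working session

There is one attempt and no reset: what is moved stays moved. The work goes in short steps, Python scripts to look and compute and a tool call to move; the robot and the scene stay as the last step left them, time stands still between calls to the robot, and variables do not carry over. Pictures are saved under pics/ and viewed, at most 10 in all, crops included, and the job is handed in when it is done.

Besides the shell and the picture viewer there is one more tool, called after "Emit:" as name([rows], argument=value, ...), one row to a line, values as JSON. jog_arm: Moves the arm, as the interface text tells. Its arguments: {"type":"object","properties":{"motion":{"type":"array"},"grip":{"type":"number"}},"required":["motion"]}

```bash
mkdir -p pics; cat > h.py <<'E'
import numpy as np, cv2
from cell import state, read_camera, job_done, cut_out
def K(p):
    f=p["img"].shape[0]/2/np.tan(np.radians(p["vertical_fov"])/2)
    return f,p["cx"],p["cy"]
def w(p,u,v,z):
    f,cx,cy=K(p);E=np.array(p["extrinsics"])
    d=E[:3,:3]@np.array([(u-cx)/f,-(v-cy)/f,-1]);o=E[:3,3]
    return o+d*(z-o[2])/d[2]
def px(p,X):
    f,cx,cy=K(p);E=np.array(p["extrinsics"])
    c=E[:3,:3].T@(np.array(X)-E[:3,3]);return np.array([cx+f*c[0]/-c[2],cy-f*c[1]/-c[2]])
E
python3 - <<'E'
from h import *
for n in("top","side"):
    p=read_camera(n);cv2.imwrite(f"pics/{n}0.png",p["img"])
    print(n,{k:v for k,v in p.items() if k!="img"})
    for o in("tray","dock","stop","keeper","tumbler","soap","bowl","mug","jar","brush","scourer"):
        print(o,[(c["box"],round(c["p"],2)) for c in cut_out(o,p)[:2]])
s=state();print(s["t"],s["tcp_rot"],s["ft_force"],s["opening"])
E
```

```text
top {'vertical_fov': 50.64655334830894, 'cx': 317.16133191899644, 'cy': 241.3497513828477, 'extrinsics': array([[-2.01311164e-03,  9.96846812e-01, -7.93245301e-02,
         4.40247936e+02],
       [-9.99901821e-01, -3.10657702e-03, -1.36637103e-02,
         1.32151715e+01],
       [-1.38670538e-02,  7.92892356e-02,  9.96755197e-01,
         1.44596436e+03],
       [ 0.00000000e+00,  0.00000000e+00,  0.00000000e+00,
         1.00000000e+00]]), 'shot': 1}
tray [([314.3, 209.5, 392.2, 276.2], 0.74)]
dock [([286.1, 231.7, 421.2, 330.6], 0.83)]
stop [([329.6, 303.9, 404.7, 329.2], 0.55)]
keeper [([283.9, 230.4, 311.5, 265.5], 0.43), ([312.5, 210.2, 394.0, 273.0], 0.36)]
tumbler [([331.7, 238.0, 353.1, 259.2], 0.87), ([311.2, 212.2, 393.6, 275.1], 0.42)]
soap [([446.7, 234.0, 480.6, 268.5], 0.69)]
bowl [([453.3, 168.5, 491.2, 206.4], 0.98)]
mug [([162.4, 233.4, 206.5, 269.9], 0.89)]
jar [([172.8, 191.9, 203.8, 221.9], 0.92)]
brush [([204.2, 253.9, 218.5, 324.2], 0.64)]
scourer [([435.1, 296.2, 467.1, 332.6], 0.79)]
side {'vertical_fov': 46.88924313963759, 'cx': 323.43117670458486, 'cy': 22
[... 390 characters left out ...]
([306.8, 184.6, 374.0, 250.6], 0.87)]
dock [([289.0, 197.3, 432.7, 276.4], 0.7)]
stop [([303.9, 183.2, 370.2, 250.1], 0.72), ([293.1, 241.7, 331.6, 259.4], 0.71)]
keeper [([286.8, 241.1, 335.3, 258.0], 0.72)]
tumbler [([333.6, 203.5, 353.1, 234.5], 0.6)]
soap [([391.3, 126.1, 412.4, 180.1], 0.95), ([303.2, 185.9, 374.2, 248.3], 0.48)]
bowl [([338.0, 128.6, 372.2, 155.0], 0.9)]
mug [([211.5, 305.0, 268.8, 357.2], 0.68), ([258.6, 316.0, 340.1, 363.5], 0.44)]
jar [([186.6, 280.0, 220.9, 323.8], 0.83)]
brush [([257.4, 315.8, 339.1, 363.4], 0.95)]
scourer [([427.3, 181.2, 443.8, 194.8], 0.51)]
1.2 [3.14147730e+00 2.14168439e-05 3.31833200e-01] [0.1569356  1.65475911 0.57257346] 1.0026928165351565
```

View pics/top0.png

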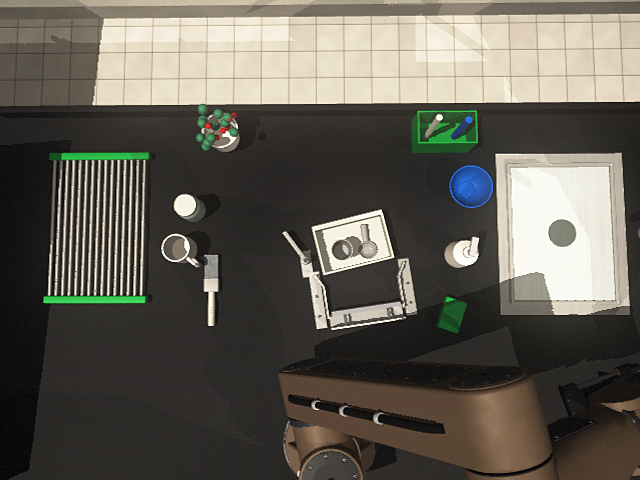

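View pics/side0.png

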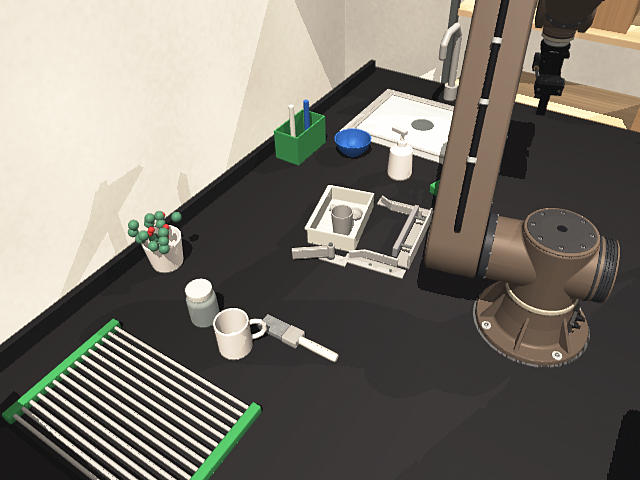

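Top view: the tray is at px (312–394, 210–275) with the tumbler at (342,249). The dock is below it, with its bar near (367,316). The keeper runs from its pivot at about (307,262) to its tip at (287,233).

```bash
python3 - <<'E'
import cv2
i=cv2.imread("pics/top0.png")[200:335,275:425]
cv2.imwrite("pics/c0.png",cv2.resize(i,None,fx=4.4,fy=4.4,interpolation=cv2.INTER_CUBIC))
E
```

```text
(no output)
```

View pics/c0.png

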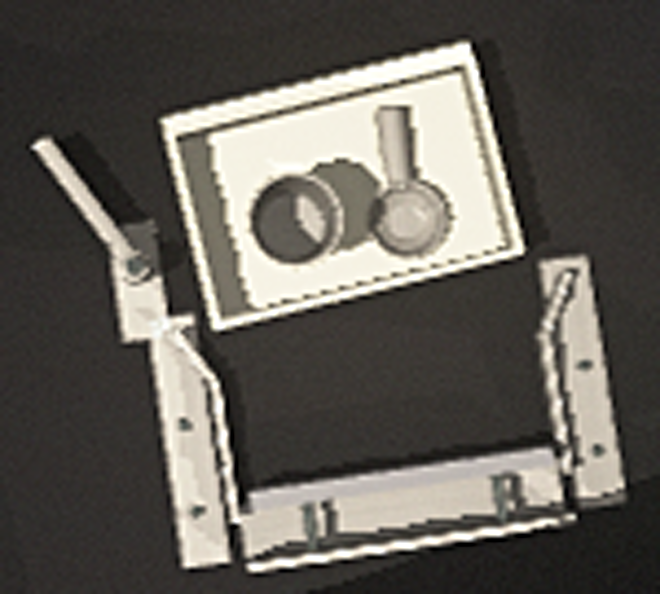

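Crop (4.4x, offset 275,200) corners: tray rim (162,122), (470,42), (524,250), (214,330). Buffer bar far edge (248,492)–(555,450). Keeper pivot (135,262), tip (42,145).

```bash
cat > m.py <<'E'
from h import *
p=read_camera("top")
g=lambda c,z:w(p,275+c[0]/4.4,200+c[1]/4.4,z)[:2]
fl,fr,nr,nl=[g(c,50) for c in[(162,122),(470,42),(524,250),(214,330)]]
print("tray",fl,fr,nr,nl,"lens",np.linalg.norm(fl-fr),np.linalg.norm(fl-nl))
a=lambda l,r:np.arctan2(-(l-r)[0],(l-r)[1])
print("yaw tray",a(fl,fr),a(nl,nr)," lip mid",(fl+fr)/2)
bl,br=g((248,492),48),g((555,450),48);print("bar",bl,br,np.linalg.norm(bl-br),"yaw",a(bl,br))
L=[g(c,25) for c in[(216,390),(238,510)]];R=[g(c,25) for c in[(550,335),(567,460)]]
for q in(L,R):d=q[0]-q[1];print("rail",q,np.arctan2(d[1],d[0]))
pv,tip=g((135,262),45),g((42,145),41);print("pivot",pv,tip,np.linalg.norm(tip-pv))
t=np.arctan2(*(tip-pv)[::-1]);print("keeper world angle",t)
for yaw in(0.13,0.17):
  c,s=np.cos(yaw),np.sin(yaw);o=pv-np.array([c*74-s*145,s*74+c*145]);print("dock origin",yaw,o, "keeper",np.pi/2+yaw-t)
for o in("soap","tumbler"):
  b=cut_out(o,p)[0]["box"];print(o,w(p,(b[0]+b[2])/2,(b[1]+b[3])/2,70)[:2])
E
python3 m.py
```

```text
tray [589.20966516  47.06437092] [ 639.16717822 -146.95628037] [ 508.02912247 -179.04915858] [458.58095193  14.75378776] lens 200.34911088981494 134.5653540290162
yaw tray 0.25201137864560436 0.2498166629125684  lip mid [614.18842169 -49.94595472]
bar [358.11319696  -6.06456532] [ 383.76726066 -196.79771971] 192.45068762927974 yaw 0.13369998501239658
rail [array([420.94764276,  13.6283222 ]), array([ 3.45496221e+02, -2.36625087e-02])] 0.17900077965711106
rail [array([ 455.27884907, -198.18512799]), array([ 376.55659204, -207.71430394])] 0.12046197294608203
pivot [501.38448037  64.25579008] [575.79873231 123.27979906] 94.98060080401302
keeper world angle 0.6705694779668834
dock origin 0.13 [446.80585091 -89.11361106] keeper 1.030226848828013
dock origin 0.17 [452.98264823 -91.17349495] keeper 1.070226848828013Traceback (most recent call last):
  File "m.py", line 16, in <module>
    b=cut_out(o,p)[0]["box"];print(o,w(p,(b[0]+b[2])/2,(b[1]+b[3])/2,70)[:2])
      ~~~~~~~~~~~~^^^
IndexError: list index out of range
```

```bash
cat >> h.py <<'E'
def jog(x,y,z,yaw):
    s=state();R=cv2.Rodrigues(np.array([0,0,s["tcp_rot"][2]]))[0]@np.diag([1,-1,-1.])
    d=R.T@(np.array([x,y,z])-s["eef_pos"]);print("jog",d.round(1),"turn",round(s["tcp_rot"][2]-yaw,3),"t",s["t"],"F",np.round(s["ft_force"],2))
E
python3 -c "
from h import *
jog(651,-41,240,.25)"
```

```text
jog [ 6.021e+02 -3.742e+02 -3.000e-01] turn 0.082 t 1.3 F [ 0.01 -0.41  0.12]
```

Emit:
jog_arm([
  [[602,-373,0],0.08],
  [[602,-373,0],0.08],
  [[602,-373,0],0.08],
  [[602,-373,0],0.08],
  [[602,-373,0],0.08],
])

```text
t: 1.8
eef_pos: [362.6, -395.6, 239.8]
tcp_rot: [3.141, -0.0, 0.251]
ft_force: [1.8, -1.5, 0.5]
opening: 0.999
grip_force: 0.0
```

Emit:
jog_arm([
  [[367,-272,0],0],
  [[367,-272,0],0],
  [[367,-272,0],0],
  [[367,-272,0],0],
  [[367,-272,0],0],
])

```text
t: 2.3
eef_pos: [520.2, -201.2, 239.9]
tcp_rot: [3.141, -0.0, 0.252]
ft_force: [0.1, -0.5, 0.2]
opening: 1.002
grip_force: 0.0
```

```bash
python3 -c "
from h import *
jog(651,-41,240,.25)"
```

```text
jog [ 1.666e+02 -1.225e+02 -1.000e-01] turn 0.002 t 2.3 F [ 0.08 -0.49  0.25]
```

Emit:
jog_arm([
  [[166,-122,0],0],
  [[166,-122,0],0],
  [[166,-122,0],0],
  [[166,-122,0],0],
  [[166,-122,0],0],
])

```text
t: 2.8
eef_pos: [651.7, -39.3, 239.1]
tcp_rot: [-3.141, -0.001, 0.256]
ft_force: [-0.3, -0.2, -0.9]
opening: 1.0
grip_force: 0.0
```

Emit:
jog_arm([
  [[0,0,50],0],
  [[0,0,100],0],
  [[0,0,140],0],
  [[0,0,140],0],
])

```text
t: 3.2
eef_pos: [646.8, -43.5, 94.7]
tcp_rot: [-3.138, 0.008, 0.252]
ft_force: [-0.8, -1.0, -0.1]
opening: 1.001
grip_force: 0.0
```

```bash
python3 - <<'E'
from h import *
p=read_camera("side");cv2.imwrite("pics/s1.png",cv2.resize(p["img"][130:290,240:450],None,fx=3.7,fy=3.7,interpolation=cv2.INTER_CUBIC))
jog(651,-41,50,.25)
E
```

```text
jog [ 3.1 -2.1 48.1] turn 0.001 t 3.25 F [ 0.18 -0.72  0.41]
```

View pics/s1.png

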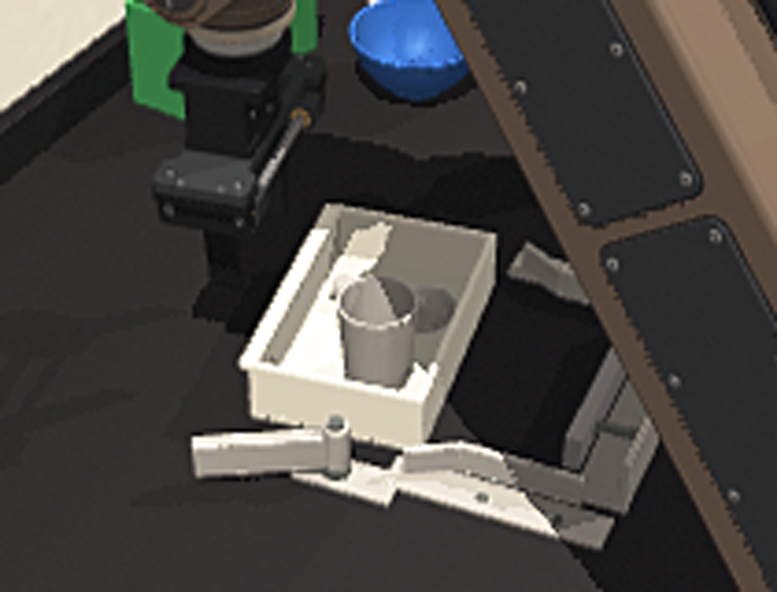

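The fingers stand clear behind the far lip, around crop px (225,260). I'll lower them next.

Emit:
jog_arm([
  [[0,0,22],0],
  [[0,0,45],0],
  [[0,0,45],0],
  [[0,0,45],0],
])

```text
t: 3.65
eef_pos: [650.4, -43.8, 57.0]
tcp_rot: [3.141, -0.002, 0.252]
ft_force: [-0.4, -0.2, 0.5]
opening: 0.998
grip_force: 0.0
```

Emit:
jog_arm([
  [[-5,0,0],0],
  [[-10,0,0],0],
  [[-15,0,0],0],
  [[-20,0,0],0],
  [[-20,0,0],0],
])

```text
t: 4.15
eef_pos: [629.8, -48.7, 55.1]
tcp_rot: [3.141, -0.0, 0.252]
ft_force: [-0.5, -0.2, -0.1]
opening: 1.006
grip_force: 0.0
```

Emit:
jog_arm([
  [[-3,0,0],0],
  [[-6,0,0],0],
  [[-9,0,0],0],
  [[-9,0,0],0],
])

```text
t: 4.55
eef_pos: [621.6, -50.9, 54.9]
tcp_rot: [3.141, -0.001, 0.252]
ft_force: [3.5, 0.2, 1.4]
opening: 0.999
grip_force: 1.7
```

Emit:
jog_arm([
  [[-4,0.9,0],0.01],
  [[-8,1.8,0],0.021],
  [[-12,2.7,0],0.031],
  [[-16,3.6,0],0.042],
  [[-20,4.5,0],0.053],
])

```text
t: 5.05
eef_pos: [603.7, -60.2, 54.9]
tcp_rot: [3.141, -0.002, 0.198]
ft_force: [5.2, 1.6, 2.8]
opening: 1.0
grip_force: 2.6
```

Emit:
jog_arm([
  [[-4,0.7,0],0.01],
  [[-8,1.4,0],0.021],
  [[-12,2.0,0],0.031],
  [[-16,2.7,0],0.042],
  [[-20,3.4,0],0.052],
])

```text
t: 5.55
eef_pos: [585.1, -68.0, 54.9]
tcp_rot: [3.14, -0.002, 0.147]
ft_force: [7.0, -4.1, -1.1]
opening: 1.003
grip_force: 3.2
```

```bash
python3 - <<'E'
from h import *
p=read_camera("top");cv2.imwrite("pics/t2.png",cv2.resize(p["img"][200:335,275:425],None,fx=4.4,fy=4.4,interpolation=cv2.INTER_CUBIC))
s=state();print(s["t"],s["eef_pos"],s["tcp_rot"],s["ft_force"],s["moment"])
E
```

```text
5.6 [584.58388059 -68.14072634  54.85650637] [ 3.14004793e+00 -1.81272932e-03  1.46586741e-01] [ 5.99081466 -1.50829606  2.03224894] [-0.43210672 -0.83765141  0.24230338]
```

View pics/t2.png

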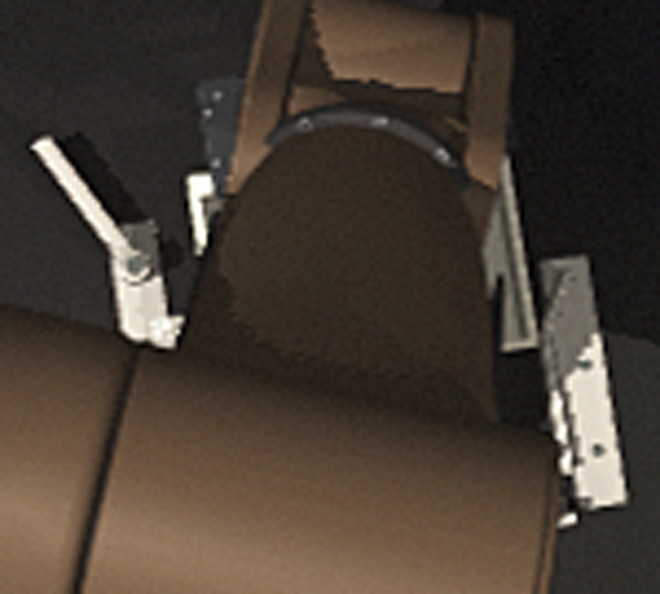

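The tray is square to the dock: its far-left corner is at (187,178) and its near-right corner at (538,348), which gives a yaw of 0.147. Its nose is in the channel, with 48–62 mm still to go. Pulling straight now.

Emit:
jog_arm([
  [[-3,0,0],0],
  [[-7,0,0],0],
  [[-11,0,0],0],
  [[-15,0,0],0],
  [[-19,0,0],0],
])

```text
t: 6.1
eef_pos: [566.4, -70.8, 54.9]
tcp_rot: [3.14, -0.003, 0.147]
ft_force: [6.1, -3.2, 0.3]
opening: 1.001
grip_force: 3.1
```

Emit:
jog_arm([
  [[-4,0,0],0],
  [[-8,0,0],0],
  [[-12,0,0],0],
  [[-16,0,0],0],
  [[-18,0,0],0],
])

```text
t: 6.6
eef_pos: [548.5, -73.5, 54.9]
tcp_rot: [3.14, -0.002, 0.147]
ft_force: [6.4, -4.1, -0.5]
opening: 1.001
grip_force: 3.0
```

Emit:
jog_arm([
  [[-1,0.5,0],0],
  [[-2,1,0],0],
  [[-3,1.5,0],0],
  [[-4,2,0],0],
  [[-5,2,0],0],
])

```text
t: 7.1
eef_pos: [543.3, -75.5, 54.7]
tcp_rot: [3.141, -0.001, 0.147]
ft_force: [5.6, 1.7, 2.3]
opening: 0.996
grip_force: 2.5
```

Emit:
jog_arm([
  [[-0.7,0,0],0],
  [[-1.4,0,0],0],
  [[-2.1,0,0],0],
  [[-2.8,0,0],0],
  [[-3.5,0,0],0],
])

```text
t: 7.6
eef_pos: [539.8, -76.1, 54.7]
tcp_rot: [3.141, -0.001, 0.147]
ft_force: [4.3, 0.7, 2.2]
opening: 1.003
grip_force: 2.5
```

Emit:
jog_arm([
  [[-0.6,0,0],0],
  [[-1.2,0,0],0],
  [[-1.8,0,0],0],
  [[-2.4,0,0],0],
  [[-3,0,0],0],
])

```text
t: 8.1
eef_pos: [536.8, -76.5, 54.7]
tcp_rot: [3.141, -0.001, 0.147]
ft_force: [5.5, 0.8, 1.9]
opening: 0.999
grip_force: 2.5
```

Emit:
jog_arm([
  [[-0.6,0,0],0],
  [[-1.2,0,0],0],
  [[-1.8,0,0],0],
  [[-2.4,0,0],0],
  [[-3,0,0],0],
])

```text
t: 8.6
eef_pos: [533.9, -77.0, 54.7]
tcp_rot: [3.141, -0.001, 0.147]
ft_force: [4.6, 1.4, 1.7]
opening: 0.998
grip_force: 2.5
```

Expected remaining travel is about 10 mm. I'll take smaller steps from here.

Emit:
jog_arm([
  [[-0.5,0,0],0],
  [[-1,0,0],0],
  [[-1.5,0,0],0],
  [[-2,0,0],0],
])

```text
t: 9.0
eef_pos: [531.9, -77.2, 54.7]
tcp_rot: [3.141, -0.001, 0.147]
ft_force: [4.8, 0.9, 1.6]
opening: 1.0
grip_force: 2.5
```

Emit:
jog_arm([
  [[-0.4,0,0],0],
  [[-0.8,0,0],0],
  [[-1.2,0,0],0],
  [[-1.6,0,0],0],
])

```text
t: 9.4
eef_pos: [530.3, -77.5, 54.7]
tcp_rot: [3.141, -0.001, 0.147]
ft_force: [5.2, -0.2, 2.9]
opening: 0.998
grip_force: 2.5
```

Emit:
jog_arm([
  [[-0.3,0,0],0],
  [[-0.6,0,0],0],
  [[-0.9,0,0],0],
  [[-1.2,0,0],0],
])

```text
t: 9.8
eef_pos: [529.1, -77.7, 54.7]
tcp_rot: [3.141, -0.001, 0.147]
ft_force: [4.7, -0.4, 2.8]
opening: 1.002
grip_force: 2.5
```

Emit:
jog_arm([
  [[-0.3,0,0],0],
  [[-0.6,0,0],0],
  [[-0.9,0,0],0],
])

```text
t: 10.1
eef_pos: [528.2, -77.8, 54.7]
tcp_rot: [3.141, -0.001, 0.147]
ft_force: [5.2, 0.5, 1.7]
opening: 1.001
grip_force: 2.5
```

Emit:
jog_arm([
  [[-0.3,0,0],0],
  [[-0.6,0,0],0],
  [[-0.9,0,0],0],
])

```text
t: 10.4
eef_pos: [527.3, -77.9, 54.7]
tcp_rot: [3.141, -0.001, 0.147]
ft_force: [5.7, 0.9, 3.2]
opening: 0.999
grip_force: 2.5
```

Emit:
jog_arm([
  [[-0.3,0,0],0],
  [[-0.6,0,0],0],
  [[-0.9,0,0],0],
])

```text
t: 10.7
eef_pos: [526.5, -78.1, 54.7]
tcp_rot: [3.141, -0.001, 0.147]
ft_force: [5.5, 0.7, 1.5]
opening: 1.005
grip_force: 2.5
```

Emit:
jog_arm([
  [[-0.3,0,0],0],
  [[-0.6,0,0],0],
  [[-0.9,0,0],0],
])

```text
t: 11.0
eef_pos: [525.6, -78.2, 54.7]
tcp_rot: [3.141, -0.001, 0.147]
ft_force: [4.5, 1.1, 2.1]
opening: 0.999
grip_force: 2.5
```

Emit:
jog_arm([
  [[-0.3,0,0],0],
  [[-0.6,0,0],0],
  [[-0.9,0,0],0],
])

```text
t: 11.3
eef_pos: [524.7, -78.3, 54.7]
tcp_rot: [3.141, -0.001, 0.147]
ft_force: [4.7, 1.4, 2.2]
opening: 1.002
grip_force: 2.5
```

Emit:
jog_arm([
  [[-0.3,0,0],0],
  [[-0.6,0,0],0],
  [[-0.9,0,0],0],
])

```text
t: 11.6
eef_pos: [523.9, -78.4, 54.8]
tcp_rot: [3.141, -0.001, 0.147]
ft_force: [6.4, 1.5, 1.3]
opening: 0.998
grip_force: 3.3
```

The pad force has risen from 2.5 to 3.3 N, so the tray is probably just touching the bar. I'll use finer steps.

Emit:
jog_arm([
  [[-0.1,0,0],0],
  [[-0.2,0,0],0],
])

```text
t: 11.8
eef_pos: [523.9, -78.4, 54.7]
tcp_rot: [3.141, -0.001, 0.147]
ft_force: [7.4, 2.1, 0.4]
opening: 1.003
grip_force: 3.5
```

Emit:
jog_arm([
  [[-0.1,0,0],0],
  [[-0.2,0,0],0],
])

```text
t: 12.0
eef_pos: [523.9, -78.4, 54.7]
tcp_rot: [3.141, -0.002, 0.147]
ft_force: [8.0, 1.6, 0.4]
opening: 0.998
grip_force: 4.0
```

Emit:
jog_arm([
  [[-0.2,0,0],0],
  [[-0.4,0,0],0],
])

```text
t: 12.2
eef_pos: [523.8, -78.5, 54.8]
tcp_rot: [3.141, -0.003, 0.147]
ft_force: [9.9, 3.4, -0.1]
opening: 0.998
grip_force: 5.2
```

Emit:
jog_arm([
  [[-0.2,0,0],0],
  [[-0.4,0,0],0],
  [[-0.4,0,0],0],
])

```text
t: 12.5
eef_pos: [523.8, -78.4, 54.8]
tcp_rot: [3.141, -0.003, 0.147]
ft_force: [11.1, 4.6, -1.7]
opening: 0.997
grip_force: 5.9
```

Emit:
jog_arm([
  [[-0.2,0,0],0],
  [[-0.3,0,0],0],
  [[-0.3,0,0],0],
  [[-0.3,0,0],0],
  [[-0.3,0,0],0],
])

```text
t: 13.0
eef_pos: [523.8, -78.5, 54.8]
tcp_rot: [3.14, -0.004, 0.147]
ft_force: [12.5, 5.5, -2.0]
opening: 0.997
grip_force: 6.6
```

Emit:
jog_arm([
  [[0,0,0],0],
  [[0,0,0],0],
  [[0,0,0],0],
  [[0,0,0],0],
  [[0,0,0],0],
])

```text
t: 13.5
eef_pos: [523.8, -78.5, 54.8]
tcp_rot: [3.14, -0.004, 0.147]
ft_force: [12.2, 5.3, -1.4]
opening: 1.0
grip_force: 6.6
```

Emit:
jog_arm([
  [[0,0,0],0],
  [[0,0,0],0],
  [[0,0,0],0],
  [[0,0,0],0],
  [[0,0,0],0],
])

```text
t: 14.0
eef_pos: [523.8, -78.5, 54.8]
tcp_rot: [3.14, -0.004, 0.147]
ft_force: [12.5, 5.6, -2.3]
opening: 1.001
grip_force: 6.6
```

The tray has been pressing at about 13 N at the wrist for over a second, which is about 10 N on the bar once sliding friction is taken off. I'll back off, rise, and plan the keeper sweep.

Emit:
jog_arm([
  [[2,0,0],0],
  [[12,0,0],0],
  [[22,0,0],0],
  [[22,0,-30],0],
  [[22,0,-75],0],
], grip=0)

```text
t: 14.5
eef_pos: [543.1, -75.0, 128.4]
tcp_rot: [-3.14, 0.005, 0.147]
ft_force: [0.4, -0.0, 0.5]
opening: 0.998
grip_force: 0.0
```

```bash
cat > k.py <<'E'
from h import *
P=np.array([501.4,64.3]);Y=.147
R=np.array([[np.cos(Y),-np.sin(Y)],[np.sin(Y),np.cos(Y)]])
def pt(th,ex=0,r=75):
    d=np.array([np.sin(th),np.cos(th)]);n=np.array([np.cos(th),-np.sin(th)])
    return P+R@(r*d-n*(10*abs(n[0])+12*abs(n[1])+6+ex))
if __name__=="__main__":
    a=pt(1.03,20);jog(*a,130,Y);q=a
    for th in np.arange(1.03,3.15,.1763):
        b=pt(th);D=R.T@(b-q);print(round(th,2),b.round(0),"tool step",D[0].round(1),-D[1].round(1));q=b
E
python3 k.py
```

```text
jog [  22.1 -218.    -1.6] turn -0.0 t 14.5 F [ 0.4  -0.03  0.45]
1.03 [546. 128.] tool step 10.3 17.1
1.21 [557. 119.] tool step 9.4 10.8
1.38 [566. 108.] tool step 7.3 12.8
1.56 [573.  94.] tool step 4.8 14.3
1.74 [577.  82.] tool step 2.4 12.1
1.91 [579.  70.] tool step 0.4 12.5
2.09 [579.  57.] tool step -1.8 12.9
2.26 [577.  44.] tool step -4.3 12.8
2.44 [572.  31.] tool step -6.8 12.2
2.62 [564.  18.] tool step -9.3 11.0
2.79 [554.   8.] tool step -11.5 9.3
2.97 [542.  -1.] tool step -13.4 7.0
3.15 [528.  -8.] tool step -14.8 4.2
```

Emit:
jog_arm([
  [[22,-218,0],0],
  [[22,-218,0],0],
  [[22,-218,0],0],
  [[22,-218,0],0],
  [[22,-218,0],0],
], grip=1)

```text
t: 15.0
eef_pos: [533.1, 147.3, 129.5]
tcp_rot: [-3.142, 0.001, 0.15]
ft_force: [0.6, -0.6, 0.8]
opening: 0.638
grip_force: 0.0
```

Emit:
jog_arm([
  [[0,0,0],0],
  [[0,0,0],0],
])

```text
t: 15.2
eef_pos: [533.6, 143.5, 129.4]
tcp_rot: [3.141, 0.001, 0.148]
ft_force: [0.0, -0.8, 0.4]
opening: 0.466
grip_force: 0.0
```

```bash
python3 - <<'E'
from k import *
p=read_camera("side");cv2.imwrite("pics/s3.png",cv2.resize(p["img"][130:290,240:450],None,fx=3.7,fy=3.7,interpolation=cv2.INTER_CUBIC))
jog(*pt(1.03,20),48,Y);print(state()["opening"])
E
```

```text
jog [-0.5 -1.1 81.4] turn -0.0 t 15.25 F [ 0.23 -0.18 -0.14]
0.42797185276413535
```

View pics/s3.png

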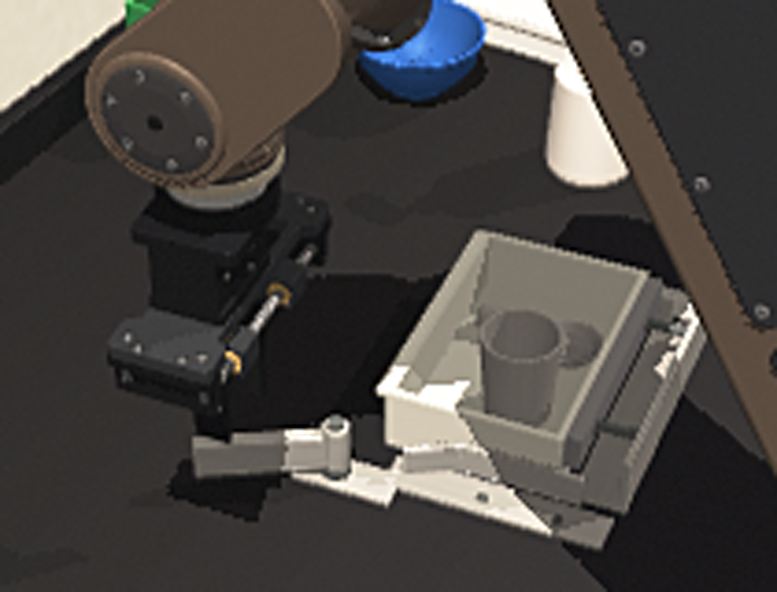

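The tray sits in the dock against the bar with the tumbler upright (crop px 520,360). The keeper is still out to the left (crop px 195–345, 450). I'll finish closing the gripper and then lower it.

Emit:
jog_arm([
  [[0,0,0],0],
  [[0,0,0],0],
  [[0,0,0],0],
  [[0,0,0],0],
  [[0,0,10],0],
])

```text
t: 15.75
eef_pos: [534.2, 143.4, 120.2]
tcp_rot: [3.141, -0.002, 0.146]
ft_force: [-0.7, 0.1, 0.1]
opening: 0.023
grip_force: 0.0
```

Emit:
jog_arm([
  [[0,0,25],0],
  [[0,0,50],0],
  [[0,0,71],0],
  [[0,0,71],0],
  [[0,0,71],0],
])

```text
t: 16.25
eef_pos: [533.5, 143.5, 48.4]
tcp_rot: [3.141, 0.001, 0.147]
ft_force: [-0.5, 0.0, 0.8]
opening: 0.005
grip_force: 0.0
```

Emit:
jog_arm([
  [[3,5,0],0],
  [[6,10,0],0],
  [[10,16,0],0],
  [[10,16,0],0],
])

```text
t: 16.65
eef_pos: [546.8, 128.4, 49.1]
tcp_rot: [3.141, -0.001, 0.146]
ft_force: [-0.5, 0.2, -0.2]
opening: 0.004
grip_force: 0.0
```

Emit:
jog_arm([
  [[5,5,0],0],
  [[9.4,11,0],0],
  [[13.5,17,0],0],
  [[16.7,23.6,0],0],
  [[19.5,31,0],0],
])

```text
t: 17.15
eef_pos: [570.0, 100.8, 48.5]
tcp_rot: [3.142, 0.0, 0.147]
ft_force: [-0.8, 0.3, -0.6]
opening: 0.004
grip_force: 0.4
```

```bash
python3 - <<'E'
from k import *
for t in(1.56,1.74,1.91,2.09):print(t,end=" ");jog(*pt(t),48,Y)
E
```

```text
1.56 jog [1.6 7.2 0.5] turn -0.0 t 17.15 F [-0.79  0.3  -0.55]
1.74 jog [ 4.1 19.5  0.5] turn -0.0 t 17.15 F [-0.79  0.3  -0.55]
1.91 jog [ 4.4 31.6  0.5] turn -0.0 t 17.15 F [-0.79  0.3  -0.55]
2.09 jog [ 2.6 44.7  0.5] turn -0.0 t 17.15 F [-0.79  0.3  -0.55]
```

Emit:
jog_arm([
  [[1.6,7,0],0],
  [[3,13,0],0],
  [[4.1,19.5,0],0],
  [[4.4,26,0],0],
  [[4.4,32,0],0],
])

```text
t: 17.65
eef_pos: [578.8, 69.8, 48.6]
tcp_rot: [3.142, -0.0, 0.147]
ft_force: [0.2, 1.5, 0.4]
opening: 0.007
grip_force: 0.5
```

```bash
python3 - <<'E'
from k import *
p=read_camera("side");cv2.imwrite("pics/s4.png",cv2.resize(p["img"][130:290,240:450],None,fx=3.7,fy=3.7,interpolation=cv2.INTER_CUBIC))
for t in(2.09,2.26,2.44,2.62,2.79,2.97,3.14):print(t,end=" ");jog(*pt(t),48,Y)
E
```

```text
2.09 jog [-1.7 12.1  0.6] turn -0.001 t 17.7 F [-0.59 -0.27  0.33]
2.26 jog [-5.8 24.4  0.6] turn -0.001 t 17.7 F [-0.59 -0.27  0.33]
2.44 jog [-12.6  36.9   0.6] turn -0.001 t 17.7 F [-0.59 -0.27  0.33]
2.62 jog [-22.1  48.2   0.6] turn -0.001 t 17.7 F [-0.59 -0.27  0.33]
2.79 jog [-33.2  57.1   0.6] turn -0.001 t 17.7 F [-0.59 -0.27  0.33]
2.97 jog [-46.9  64.3   0.6] turn -0.001 t 17.7 F [-0.59 -0.27  0.33]
3.14 jog [-61.2  68.4   0.6] turn -0.001 t 17.7 F [-0.59 -0.27  0.33]
```

View pics/s4.png

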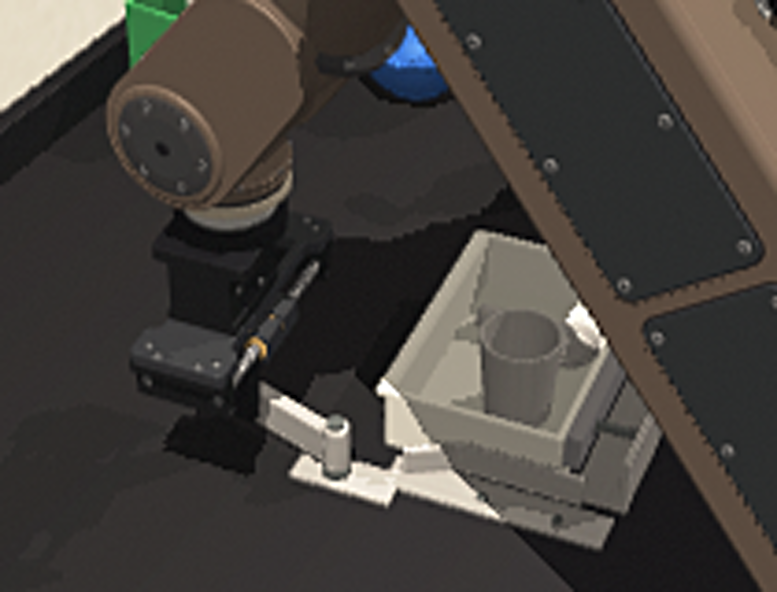

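The keeper is swinging ahead of the fingers: its pivot is at crop (337,445) and its tip has gone behind the gripper at about (265,400). I'll keep sweeping.

Emit:
jog_arm([
  [[0,6,0],0],
  [[-1.7,12,0],0],
  [[-3.5,18,0],0],
  [[-6,24.5,0],0],
  [[-9,31,0],0],
])

```text
t: 18.2
eef_pos: [574.2, 37.8, 48.6]
tcp_rot: [3.141, -0.0, 0.147]
ft_force: [0.4, 1.5, 0.2]
opening: 0.004
grip_force: 0.5
```

Emit:
jog_arm([
  [[-3.6,6,0],0],
  [[-8,11.5,0],0],
  [[-13,17,0],0],
  [[-18.5,22,0],0],
  [[-24,26,0],0],
])

```text
t: 18.7
eef_pos: [554.0, 8.6, 48.6]
tcp_rot: [3.141, -0.0, 0.147]
ft_force: [0.0, 1.5, 0.3]
opening: 0.002
grip_force: 0.5
```

```bash
python3 - <<'E'
from k import *
for t in(2.79,2.97,3.05,3.14):print(t,end=" ");jog(*pt(t),48,Y)
E
```

```text
2.79 jog [0.3 0.9 0.6] turn -0.0 t 18.7 F [0.04 1.46 0.34]
2.97 jog [-13.4   8.    0.6] turn -0.0 t 18.7 F [0.04 1.46 0.34]
3.05 jog [-20.   10.3   0.6] turn -0.0 t 18.7 F [0.04 1.46 0.34]
3.14 jog [-27.7  12.2   0.6] turn -0.0 t 18.7 F [0.04 1.46 0.34]
```

Emit:
jog_arm([
  [[-4.5,3,0],0],
  [[-9,6,0],0],
  [[-13.5,8,0],0],
  [[-17,9.5,0],0],
  [[-20,10.5,0],0],
])

```text
t: 19.2
eef_pos: [535.9, -4.3, 48.6]
tcp_rot: [3.141, -0.0, 0.147]
ft_force: [1.1, 0.8, -0.1]
opening: 0.006
grip_force: 0.4
```

Emit:
jog_arm([
  [[-1,0.3,0],0],
  [[-2,0.6,0],0],
  [[-3,0.8,0],0],
  [[-4,1,0],0],
])

```text
t: 19.6
eef_pos: [532.3, -5.7, 48.6]
tcp_rot: [3.141, -0.0, 0.147]
ft_force: [0.8, 0.6, -0.4]
opening: 0.004
grip_force: 0.4
```

Emit:
jog_arm([
  [[-0.6,0,0],0],
  [[-1.2,0,0],0],
  [[-1.8,0,0],0],
  [[-2.4,0,0],0],
])

```text
t: 20.0
eef_pos: [530.8, -6.1, 48.7]
tcp_rot: [3.141, -0.002, 0.147]
ft_force: [7.0, 3.2, -2.7]
opening: 0.0
grip_force: 3.5
```

Emit:
jog_arm([
  [[-0.5,0,0],0],
  [[-1,0,0],0],
  [[-1,0,0],0],
])

```text
t: 20.3
eef_pos: [530.7, -6.1, 48.8]
tcp_rot: [3.141, -0.004, 0.146]
ft_force: [8.9, 4.6, -5.7]
opening: 0.006
grip_force: 4.8
```

Emit:
jog_arm([
  [[2,0,0],0],
  [[12,0,0],0],
  [[25,0,0],0],
  [[30,0,-40],0],
  [[30,0,-80],0],
])

```text
t: 20.8
eef_pos: [558.9, -1.7, 128.8]
tcp_rot: [-3.141, 0.003, 0.147]
ft_force: [-0.2, -0.5, -0.3]
opening: 0.007
grip_force: 0.0
```

Emit:
jog_arm([
  [[50,-40,-40],0],
  [[90,-80,-80],0],
  [[130,-120,-80],0],
  [[130,-160,-80],0],
  [[130,-160,-80],0],
])

```text
t: 21.3
eef_pos: [664.7, 178.6, 209.4]
tcp_rot: [-3.141, -0.001, 0.148]
ft_force: [0.5, -0.9, -0.6]
opening: 0.005
grip_force: 0.0
```

```bash
python3 - <<'E'
from k import *
p=read_camera("top");a=cv2.resize(p["img"][200:335,275:425],None,fx=2.6,fy=2.6,interpolation=cv2.INTER_CUBIC)
q=read_camera("side");b=cv2.resize(q["img"][155:290,270:420],None,fx=2.6,fy=2.6,interpolation=cv2.INTER_CUBIC)
cv2.imwrite("pics/f.png",np.hstack([a,b]));s=state();print(s["t"],s["eef_pos"])
E
```

```text
21.4 [664.36074589 179.07345458 208.83512796]
```

View pics/f.png

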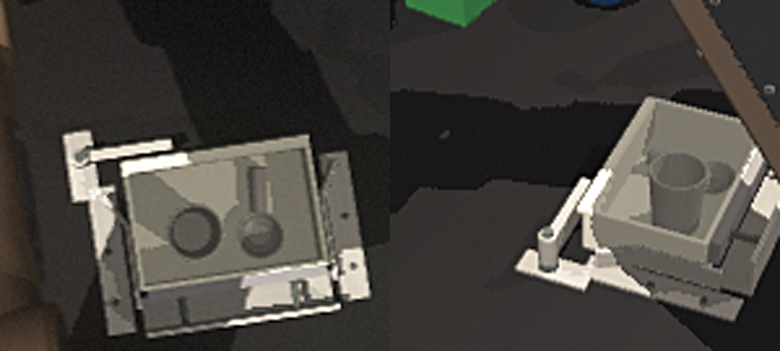

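The keeper lies parallel across behind the tray (left panel, 80–172, 150). The tray is on the buffer bar and the tumbler is upright. Handing in.

Emit:
jog_arm([
  [[0,0,0],0],
  [[0,0,0],0],
  [[0,0,0],0],
])

```text
t: 21.7
eef_pos: [663.7, 174.2, 208.5]
tcp_rot: [3.141, 0.001, 0.145]
ft_force: [0.1, 0.0, 0.1]
opening: 0.004
grip_force: 0.0
```

```bash
python3 -c "
from cell import job_done
print(job_done())"
```

```text
the job is handed in; nothing more can be done
None
```

The job is handed in at about 22 s: the tray was held against the buffer bar for over a second (about 13 N at the wrist, so roughly 10 N on the bar), the keeper was then swung round onto its end stop behind the tray, and the tumbler is still standing; no verdict was returned.

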